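# Put a stacked supply delivery away and rotate the staple stock

### The job

Put away the delivered stack: the eraser goes into the green dish (lying along it), the tub of clips upright into the round orange holder, and the dark box of staples into the white staple rack. The older light-grey box already in the rack has to be used first, so bring it forward against the rack's blue front stop and put the dark box in behind it, both boxes lying flat and lengthways in the rack. Leave the binder clip, the USB stick and the strip of staples that lie about where they are.

Things in the scene. Friction and masses are not known exactly. Their poses are not given: they have to be found in the camera images.
- eraser: Block eraser, dark navy sleeve with a white end, 22 x 58 x 12 mm (x, y, z). Origin at the centre of its underside; its length runs along y, z is up. At the start it lies on top of the stack, on the lid of the clip tub (underside 61 mm above the worktop).
- clip_tub: Round tub of paper clips, whitish body with black lid (the lid is fixed on and stays on), 55 mm in diameter (at the lid; body 52 mm), 37 mm high, 70 g. Origin at the centre of its underside, z up. At the start it stands in the middle of the dark staple box (underside 24 mm above the worktop) and carries the eraser.
- staples_dark: New closed card box of staples, the darker one (dark grey lid with a light band), 51 x 75 x 24 mm (x, y, z), about 90 g. Origin at the centre of its underside; the long side runs along y, z up. At the start it is the bottom of the stack and lies on the worktop.
- staples_light: Older closed card box of staples, the lighter one (light grey with a dark band), 51 x 75 x 24 mm (x, y, z), about 90 g. Origin at the centre of its underside; the long side runs along y, z up. At the start it lies lengthways in the rear half of the staple rack.
- staple_rack: Low white tray for two boxes in a row, fixed. Origin on the worktop under its floor's centre; x runs along the row from the front (the end nearer the robot) to the open rear, z up. Floor 3 mm thick, 180 mm long, from the blue front stop's inner face (x = -90 mm; 4 mm thick, 14 mm high) to the rear edge (x = +90 mm). Side rails 10 mm high leave 69 mm clear width (y = +-34.5 mm).
- tub_holder: Shallow round orange holder, fixed to the worktop. Origin on the worktop under its centre, z up. Outside diameter 84 mm, clear inside diameter 76 mm, floor 3 mm thick, rim 12 mm above the worktop.
- eraser_dish: Small shallow green rectangular dish, fixed to the worktop. Origin on the worktop under its centre; long side along x, z up. Outside 86 x 46 mm, clear inside 80 x 40 mm, floor 3 mm thick, rim 6 mm above the worktop.
- clip_big: Black binder clip lying on its side, 57 x 41 x 17 mm, near the orange holder, on the side away from the robot; leave it there. Origin at the centre of its underside.
- usb_stick: Black and grey USB stick, 17 x 58 x 8 mm, near the stack, on the side away from the robot; leave it there. Origin at the centre of its underside.
- staple_strip: Loose silvery strip of staples, 13 x 90 x 6 mm, near the green dish, on the side away from the robot; leave it there. Origin at the centre of its underside.
Things that resemble listed ones, but are neither listed nor needed, are in the scene too. What is shaped like the staples_dark but turquoise is not meant.

How it is judged:
By the outcome, as a careful person would: the job done as asked, in the order asked, and still so for the second after the job is handed in, with the robot touching nothing.
It also fails if it takes over 96 s, if anything falls off the work surface, if the arm or the gripper's body presses on something with over 40 N, if the wrist force passes 120 N, or if a joint passes its speed limit or range.

### The arm

A 6-joint arm with a two-finger parallel gripper is mounted at the origin on a cart in front of the work surface, level with it; the furniture and walls round the work are solid. World frame = base frame: x ahead of the robot, y to its left, z up, the work surface at z = 0. Lengths are in m, angles in rad, forces in N, time in s.
With the tool pointing down it reaches from about 0.325 to 0.75 m from the base axis. Payload 7.6 kg.
Tool frame: the origin (TCP) lies between the finger pads; the fingertips stand 25 mm ahead of it and the grasp point (between the pads) lies 6 mm ahead of it; z points along the fingers, y is the line along which they close (so a half turn about z gives the same grasp; the last joint's range is limited). The gripper opens to 85 mm and grips with 20 to 120 N. Pads are 22 mm wide; open, the fingers measure 114 mm over their backs; the gripper's body (76 mm by 85 mm) begins 54 mm behind the grasp point. The pads swing forward as they close: fully open they stand 13 mm farther back than shut.
Start: joints at [-1.29, 0.052, 1.401, -0, 1.689, -0.07], TCP at [0.18, -0.493, 0.221] pointing down, gripper open.
Joint ranges: [-2.9, 2.9], [-0.91, 2.17], [0.12, 2.37], [-1.06, 4.2], [0.26, 2.73], [-2.93, 2.93]. Speed limits (rad/s): [2.57, 2.57, 3.01, 3.14, 3.14, 3.14].

### API

Orientations are given as a unit quaternion [x, y, z, w].
In Python, from station import manip, kinematics, optics, ticket, models gives the robot as it stands. Calls block until the motion is done:
- manip.move_ptp(position, orientation): joint-space move of the TCP to a pose.
- manip.servo_line(position, speed=0.15, rot=None, f_stop=None): straight line of the TCP; rot=None keeps the orientation; speed is the mean speed in m/s. With f_stop (N) it stops when the force on the tool has changed by that much, and returns True; else False.
- manip.set_joints(angles): joint-space move.
- manip.set_gripper(opening): opening from 0.0 (shut) to 1.0 (fully open); the grip force is fixed at half the most; returns when the fingers have stopped.
- manip.hold(seconds).
- kinematics.ik(position, orientation): joint angles nearest the present ones, or None.
- manip.get_state(): the state.
- optics.capture(name): name is "side" or "top"; returns (picture, depth): 480x640x3 uint8, blue, green, red; 480x640 float32, m along the optical axis (not along the pixel's ray), 0 where there is no reading.
- optics.camera_model(name): a dict with "fx", "fy", "cx", "cy" (pixels), "distortion" ([k1, k2, p1, p2, k3] as OpenCV has them; the pictures are not rectified), "pose" (4x4, takes a point from camera to world coordinates). Camera axes: x right, y down, z forward; pixel columns grow to the right and rows downward; lengths in m; the calibration is good to about 2 mm. A picture is of the moment at which its call begins. camera_model takes no time and is no camera call.
A pose or a line that the arm cannot do raises manip.PlanningError and nothing moves.
- ticket.hand_in(): hands the job in; it is judged then, once.
Trained networks look in the newest picture that a camera, given by its name, has taken for a name from the list of things; names that differ only in an ending like _2 or _b are one class to them, and where a whole thing is asked for, a point or a joint stands for the part that bears it (a point fixed in the world has none). Each returns a list of dicts, best first, with "score" (0 to 1); they miss things now and then, are a little off and sometimes report something else, mostly with a low value. They report only what shows in the picture. A call takes as long as a camera call. They do not tell look-alikes from the thing itself.
- models.trace(camera, thing): "pixels" (480x640 bool, what is visible of it) and "extent" ([left, top, right, bottom] in pixels, round what is visible of it).
- models.spot_point(camera, thing): "location" ([column, row] in pixels: a listed point, or the origin of a listed thing).
The state is a dict: "clock": time; "qpos": joint angles; "dq": joint speeds; "tau": joint torques, N m; "tcp_pos": TCP position; "eef_rot": TCP orientation; "force": force on the tool from outside, world axes, zero at the start; "moment": the same for the moment, N m; "width": opening from 0.0 (shut) to 1.0 (fully open); "gripper_force": force on a finger pad.
Only numpy, scipy, OpenCV 4.12 (cv2) and the standard library are available. Lean on these libraries where they do the work, as an engineer would, in place of code of your own. Each camera call takes 0.05 s, during which the arm holds its last target. There are 200 camera calls.

## Working session

There is one attempt and no reset: what is moved stays moved. The work goes in short steps, each a Python script; the robot and the scene stay as the last script left them, time stands still between calls to the robot, and variables do not carry over. Pictures are saved under pics/ and viewed, at most 14 in all, crops included, and the job is handed in when it is done.

```bash
ls; mkdir -p pics; cat > h.py <<'E'
import numpy as np, cv2
from station import manip, kinematics, optics, ticket, models
def world(cam, mask_or_px, depth):
    """pixels (Nx2 col,row) or mask -> Nx3 world points"""
    m=optics.camera_model(cam)
    if mask_or_px.dtype==bool:
        r,c=np.nonzero(mask_or_px&(depth>0)); px=np.c_[c,r].astype(float)
    else: px=np.atleast_2d(mask_or_px).astype(float)
    z=depth[px[:,1].astype(int),px[:,0].astype(int)]
    K=np.array([[m['fx'],0,m['cx']],[0,m['fy'],m['cy']],[0,0,1.]])
    u=cv2.undistortPoints(px.reshape(-1,1,2),K,np.array(m['distortion'],float)).reshape(-1,2)
    P=np.c_[u*z[:,None],z]; T=np.array(m['pose'])
    return P@T[:3,:3].T+T[:3,3]
def top_rect(P, zlo, zhi):
    Q=P[(P[:,2]>zlo)&(P[:,2]<zhi)]
    (c,s,a)=cv2.minAreaRect((Q[:,:2]*1000).astype(np.float32))
    if s[0]<s[1]: a+=90; s=s[::-1]
    return np.array(c)/1000, np.array(s), (a+90)%180-90, len(Q), np.median(Q[:,2])
E
cat > look.py <<'E'
from h import *
np.set_printoptions(precision=4,suppress=True)
for cam in ("top","side"):
    im,d=optics.capture(cam); cv2.imwrite(f"pics/{cam}0.png",im); np.savez(f"{cam}0.npz",im=im,d=d)
    print(cam,np.array(optics.camera_model(cam)['pose']))
    if cam=="side": break
    for t in ["eraser","clip_tub","staples_dark","staples_light","staple_rack","tub_holder","eraser_dish","clip_big","usb_stick","staple_strip"]:
        for r in models.trace(cam,t)[:3]:
            P=world(cam,r['pixels'],d)
            zm=np.percentile(P[:,2],90)
            print(t,round(r['score'],2),r['extent'],'med',np.median(P,0),'z90',round(zm,4),'rect',*top_rect(P,zm-.006,zm+.006))
print(manip.get_state()['clock'])
E
python3 look.py
```

```text
pics
top [[-0.0165 -0.9928  0.1187  0.3785]
 [-0.9998  0.015  -0.0135  0.1829]
 [ 0.0116 -0.1189 -0.9928  1.4037]
 [ 0.      0.      0.      1.    ]]
eraser 0.73 [250.1, 246.7, 271.7, 262.3] med [0.5026 0.32   0.0721] z90 0.0759 rect [0.5032 0.3186] [57.7241 22.1408] -62.02890968322754 162 0.07274676463094676
clip_tub 0.72 [252.8, 240.5, 275.4, 262.9] med [0.4954 0.3164 0.0598] z90 0.0637 rect [0.5042 0.3152] [53.8458 40.8826] 19.75660514831543 116 0.060524232068162154
staples_dark 0.71 [252.1, 241.5, 273.6, 269.3] med [0.4745 0.3114 0.0245] z90 0.028 rect [0.5011 0.3164] [72.0212 46.3855] -3.1309432983398438 97 0.02562506669728437
staples_dark 0.63 [109.9, 248.2, 144.6, 282.6] med [0.4824 0.6894 0.0237] z90 0.0279 rect [0.4824 0.692 ] [75.1067 49.8099] 50.41324234008789 412 0.02492433753523493
staples_dark 0.59 [475.5, 226.6, 511.0, 297.1] med [ 0.4522 -0.3028  0.0036] z90 0.0099 rect [ 0.4808 -0.3076] [182.5389  79.5542] -8.162742614746094 580 0.006544892191639895
staples_light 0.92 [481.3, 231.2, 505.7, 261.1] med [ 0.5183 -0.3077  0.026 ] z90 0.03 rect [ 0.5165 -0.3103] [74.6316 
[... 1162 characters left out ...]
0787 14.7615] 88.66043853759766 86 0.009278735900883683
usb_stick 0.67 [251.5, 246.1, 274.5, 262.6] med [0.4965 0.3141 0.06  ] z90 0.0637 rect [0.5033 0.3163] [53.4549 43.1205] 30.53058433532715 123 0.060702157507646515
usb_stick 0.65 [257.3, 247.0, 275.4, 270.9] med [0.4762 0.3056 0.0241] z90 0.0293 rect [0.5011 0.3159] [72.0212 45.3592] -3.1309432983398438 85 0.02595282887304129
staple_strip 0.64 [321.3, 225.0, 355.0, 232.4] med [0.5745 0.1201 0.0042] z90 0.0082 rect [0.5743 0.1171] [82.9893 11.9266] 88.95307922363281 115 0.004969272515837453
side [[-0.8997 -0.201   0.3875 -0.0351]
 [-0.4365  0.4103 -0.8007  1.3832]
 [ 0.0019 -0.8895 -0.4569  0.7444]
 [ 0.      0.      0.      1.    ]]
0.6
```

View pics/top0.png

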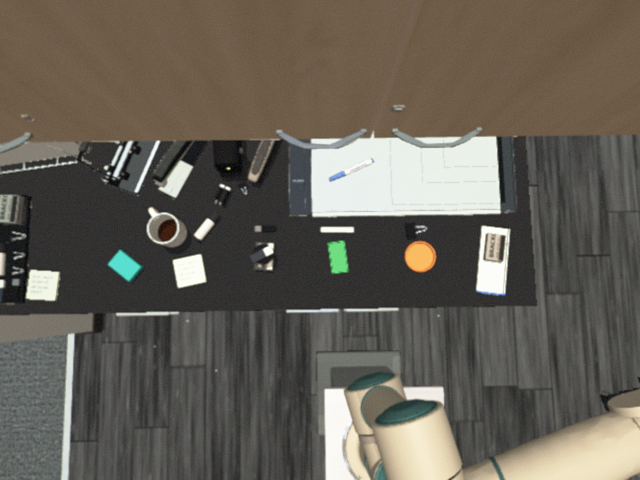

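View pics/side0.png

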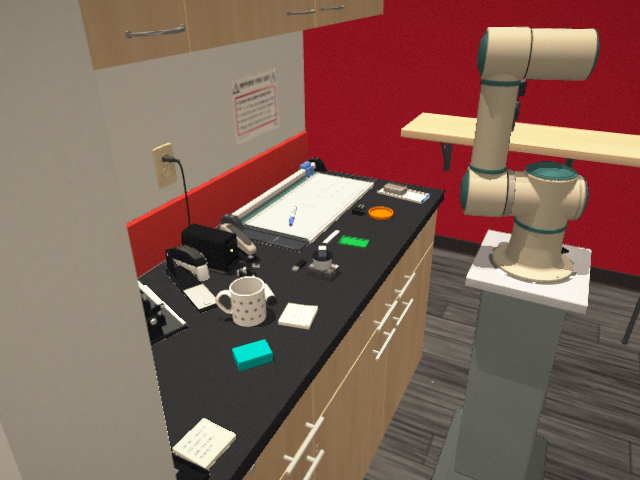

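The top view shows the stack at about (263,255) with the eraser on it, the green dish at (338,257), the orange holder at (420,257) and the rack at (492,260), with the light box at its rear and the blue stop at the near end. The measured sizes match those given. The turquoise decoy is at (125,265). I'll start with the light box.

```bash
cat >> h.py <<'E'
from scipy.spatial.transform import Rotation as Rn
def down(yaw_y_deg):
    """tool pointing down, closing line at this world angle; the half turn with the smaller last joint"""
    best=None
    for k in (0,180):
        a=np.radians(yaw_y_deg+k); y=np.array([np.cos(a),np.sin(a),0]); z=np.array([0,0,-1.])
        yield Rn.from_matrix(np.c_[np.cross(y,z),y,z]).as_quat()
def pose(p,yaw):
    c=[(kinematics.ik(list(p),list(q)),q) for q in down(yaw)]
    q=min((j for j in c if j[0] is not None),key=lambda j:abs(j[0][5]))[1]
    return list(p),list(q)
def st(tag=''):
    s=manip.get_state(); print(tag,'t%.1f'%s['clock'],np.round(s['tcp_pos'],4),'F',np.round(s['force'],1),'w%.3f'%s['width'],'gf%.1f'%s['gripper_force']); return s
E
python3 - <<'E'
from h import *
d=np.load('top0.npz')['d']
P=world('top',np.array([[200,100],[200,130],[420,130],[420,100],[560,100]]),d); print(np.round(P,3))
# rack
a=-8.2; u=np.array([np.cos(np.radians(a)),np.sin(np.radians(a))])
L=np.array([.5165,-.3103])
manip.move_ptp(*pose([*L,.12],a+90)); st('above')
manip.set_gripper(.8)
print(manip.servo_line([*L,.036],speed=.08,f_stop=6)); st('down')
manip.set_gripper(0); st('grip')
E
```

```text
[[ 0.638  0.326  0.769]
 [ 0.638  0.351  0.653]
 [ 0.637  0.016  0.642]
 [ 0.638  0.04   0.76 ]
 [ 0.639 -0.148  0.751]]
above t2.1 [ 0.5161 -0.3111  0.1204] F [-1.  -0.5  0.2] w0.998 gf0.0
False
down t3.6 [ 0.5169 -0.3106  0.0368] F [-0.2  0.5 -0.2] w0.801 gf0.0
grip t4.2 [ 0.5165 -0.3103  0.036 ] F [ 0.1 -0.4  0.5] w0.001 gf0.0
```

```bash
python3 - <<'E'
from h import *
st()
im,d=optics.capture('side'); cv2.imwrite('pics/s1.png',cv2.resize(im[150:240,340:460],None,fx=6,fy=6,interpolation=cv2.INTER_CUBIC))
im,d=optics.capture('top'); cv2.imwrite('pics/t1.png',cv2.resize(im[200:310,430:560],None,fx=5,fy=5,interpolation=cv2.INTER_CUBIC))
E
```

```text
t4.2 [ 0.5165 -0.3103  0.036 ] F [ 0.1 -0.4  0.5] w0.001 gf0.0
```

View pics/s1.png

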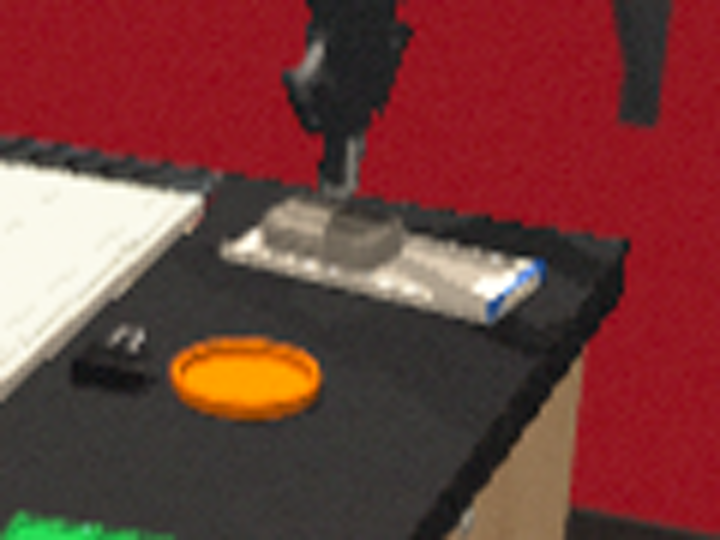

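View pics/t1.png

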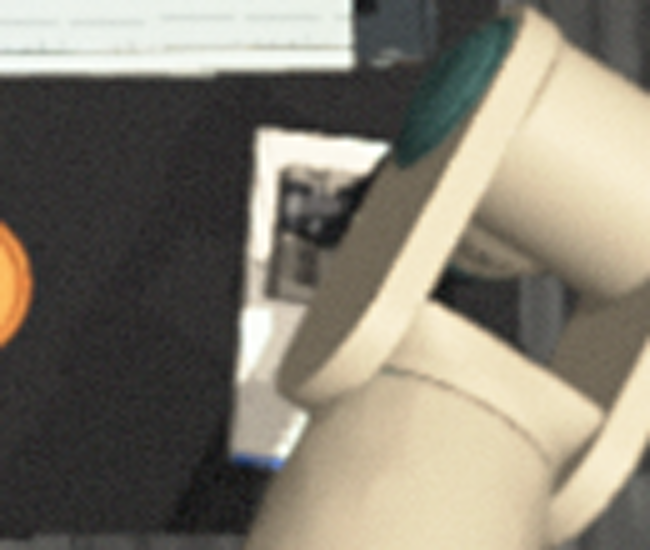

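The box hasn't moved, and the shut fingers seem to sit above or behind it rather than around it. I'll check where they really are with the side depth.

```bash
python3 - <<'E'
from h import *
np.set_printoptions(precision=3,suppress=True)
im,d=optics.capture('side')
def proj(p):
    m=optics.camera_model('side');T=np.linalg.inv(np.array(m['pose']))
    K=np.array([[m['fx'],0,m['cx']],[0,m['fy'],m['cy']],[0,0,1.]])
    return cv2.projectPoints(np.array([p],float),cv2.Rodrigues(T[:3,:3])[0],T[:3,3],K,np.array(m['distortion']))[0].ravel()
for p in ([.5165,-.3103,.011],[.5165,-.3103,.036],[.5165,-.3103,.027]): print(p,proj(p))
for c,r in [(396,180),(397,177),(397,174),(396,171),(397,168),(392,186),(401,187),(388,187)]: print(c,r,im[r,c],world('side',np.array([[c,r]]),d))
print(manip.get_state()['eef_rot'],Rn.from_quat(manip.get_state()['eef_rot']).as_matrix())
E
```

```text
[0.5165, -0.3103, 0.011] [395.915 190.146]
[0.5165, -0.3103, 0.036] [396.324 183.911]
[0.5165, -0.3103, 0.027] [396.176 186.165]
396 180 [44 48 48] [[ 0.513 -0.294  0.058]]
397 177 [60 64 65] [[ 0.511 -0.296  0.069]]
397 174 [46 45 48] [[ 0.514 -0.302  0.078]]
396 171 [30 27 23] [[ 0.513 -0.285  0.096]]
397 168 [31 34 34] [[ 0.51  -0.287  0.107]]
392 186 [127 146 162] [[ 0.532 -0.308  0.026]]
401 187 [78 87 96] [[ 0.498 -0.311  0.027]]
388 187 [138 160 177] [[ 0.542 -0.292  0.026]]
[ 0.997 -0.072 -0.    -0.   ] [[ 0.99  -0.143 -0.   ]
 [-0.143 -0.99   0.   ]
 [-0.    -0.    -1.   ]]
```

```bash
python3 - <<'E'
from h import *
p=manip.get_state()['tcp_pos']
print(manip.servo_line([p[0],p[1],.005],speed=.025,f_stop=4)); st('touch')
manip.servo_line([p[0],p[1],.08],speed=.15); st('up')
E
```

```text
True
touch t5.2 [ 0.5164 -0.3103  0.0166] F [-1.   1.2  5. ] w-0.004 gf2.7
up t5.8 [ 0.5161 -0.31    0.079 ] F [-0.3 -0.   0.2] w-0.001 gf0.0
```

Contact came with the TCP at 0.0166 on a box top at 0.027. So the shut tips stand about 10 mm above the TCP reading, not 25 mm below it, and the side depth agrees. I'll use this measured offset from here.

```bash
cat >> h.py <<'E'
def back(mm):  # pads' setback for an opening, 0 when shut, 13 mm at 85
    s0=np.sin(np.radians(-6)); t=np.arcsin(s0+mm/2/57.); return .057*(np.cos(np.radians(-6))-np.cos(t))
def Z(tip,mm): return tip-.0104-back(mm)   # TCP height for tip height (measured by touch)
E
python3 - <<'E'
from h import *
a=-8.2; u=np.array([np.cos(np.radians(a)),np.sin(np.radians(a))])
L=np.array([.5165,-.3103]); z=Z(.013,51); print(z)
manip.set_gripper(.8)
print(manip.servo_line([*L,z],speed=.1,f_stop=6)); st('down')
manip.set_gripper(0); s=st('grip')
if s['width']>.4:
    manip.servo_line([*L,z+.0015],speed=.03)
    T=L-u*.100
    print(manip.servo_line([*T,z+.0015],speed=.06,f_stop=6)); s=st('pushed')
    print('moved',np.dot(np.array(s['tcp_pos'])[:2]-L,u))
E
```

```text
-0.0005422998623966931
False
down t7.4 [ 5.170e-01 -3.107e-01  4.000e-04] F [0.3 0.9 0.4] w0.800 gf0.0
grip t7.7 [ 0.5172 -0.3108  0.0008] F [-1.  -0.3  5.2] w0.568 gf64.6
True
pushed t9.2 [ 0.4327 -0.2982  0.0012] F [ 3.6 -0.7 -0.3] w0.567 gf64.1
moved -0.08463372668002087
```

```bash
python3 - <<'E'
from h import *
p=manip.get_state()['tcp_pos']
manip.servo_line([p[0],p[1],-.0005],speed=.03)
manip.set_gripper(.75); st('rel')
manip.servo_line([p[0],p[1],.10],speed=.2)
E_=np.array([.5032,.3187]); z=Z(.0655,22)
manip.move_ptp(*pose([*E_,z+.05],28)); manip.set_gripper(.5); st('above eraser')
im,d=optics.capture('top'); cv2.imwrite('pics/t2.png',im)
r=models.trace('top','staples_light')
for q in r[:2]:
    P=world('top',q['pixels'],d); print('light',q['score'],top_rect(P,.021,.033))
r=models.trace('top','staple_rack')[0]; P=world('top',r['pixels'],d); print('rack',top_rect(P,.0,.014))
print(manip.servo_line([*E_,z],speed=.08,f_stop=4)); st('down')
manip.set_gripper(0); st('grip')
E
```

```text
rel t9.8 [ 0.4323 -0.298  -0.001 ] F [-0.3  0.  -0.3] w0.753 gf0.0
above eraser t13.0 [0.5034 0.3184 0.1052] F [-1.  -0.3  0.5] w0.501 gf0.0
light 0.82 (array([ 0.43339151, -0.29673718]), array([73.85172272, 50.92097855]), -8.091690063476562, 506, np.float64(0.026824650267813666))
rack (array([ 0.48332758, -0.30805542]), array([182.07321167,  78.40117645]), -8.09930419921875, 1026, np.float64(0.00408557802244458))
False
down t13.9 [0.5034 0.3189 0.0556] F [ 0.2 -0.2  0.2] w0.499 gf0.0
grip t14.2 [0.5038 0.319  0.0563] F [-0.5 -0.6  4.7] w0.221 gf59.2
```

```bash
python3 - <<'E'
from h import *
E_=np.array([.5032,.3187]); z=Z(.0655,22)
manip.servo_line([*E_,z+.05],speed=.15); st('lift')
D=np.array([.4977,.1161])
manip.move_ptp(*pose([*D,.06],96.2))
print(manip.servo_line([*D,z-.0575],speed=.07,f_stop=5)); st('down')
manip.set_gripper(.45); st('rel')
manip.servo_line([*D,.09],speed=.2)
im,d=optics.capture('top'); cv2.imwrite('pics/t3.png',im)
for t in ('clip_tub','staples_dark','usb_stick'):
  for r in models.trace('top',t)[:3]:
    P=world('top',r['pixels'],d); P=P[P[:,1]>.25]; P=P[P[:,1]<.4]
    if len(P)<10: continue
    zm=np.percentile(P[:,2],90); print(t,r['score'],zm,top_rect(P,zm-.008,zm+.008))
    # circle of black lid
    if t=='clip_tub':
        Q=P[(P[:,2]>.053)&(P[:,2]<.068)]; print(cv2.minEnclosingCircle((Q[:,:2]*1000).astype(np.float32)))
st()
E
```

```text
lift t14.7 [0.503  0.3186 0.1046] F [ 0.1 -0.7 -0.2] w0.221 gf58.7
True
down t16.9 [ 0.4968  0.1159 -0.0019] F [-0.7  0.1  4.8] w0.216 gf59.2
rel t17.2 [ 0.4959  0.1158 -0.0029] F [0.6 1.2 0.5] w0.452 gf0.0
clip_tub 0.68 0.06444486120954251 (array([0.50459247, 0.31460315]), array([50.63927841, 50.27153015]), -1.7047348022460938, 303, np.float64(0.06067096292613683))
((504.7942810058594, 316.0172119140625), 27.56576919555664)
staples_dark 0.72 0.027821839134781534 (array([0.49986606, 0.31501135]), array([68.20951843, 45.78700256]), -1.3681106567382812, 120, np.float64(0.024073782090393903))
 t18.1 [0.4967 0.1159 0.0882] F [-0.1 -0.  -0.2] w0.443 gf0.0
```

View pics/t3.png

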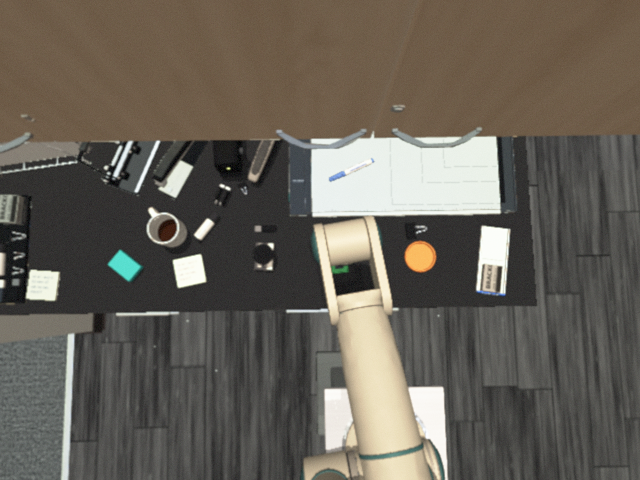

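```bash
python3 - <<'E'
from h import *
C=np.array([.5046,.3153]); z=Z(.038,53)
manip.move_ptp(*pose([*C,z+.06],88)); manip.set_gripper(.9)
print(manip.servo_line([*C,z],speed=.1,f_stop=5)); st('down')
manip.set_gripper(0); s=st('grip')
assert s['width']>.5
manip.servo_line([*C,z+.06],speed=.12); st('lift')
H=np.array([.496,-.109])
manip.move_ptp(*pose([*H,z+.04],90)); st()
print(manip.servo_line([*H,z-.0225],speed=.06,f_stop=5)); st('down')
manip.set_gripper(.75); st('rel')
manip.servo_line([*H,.10],speed=.2)
im,d=optics.capture('top'); cv2.imwrite('pics/t4.png',im)
for t in ('staples_dark','eraser','eraser_dish'):
  for r in models.trace('top',t)[:3]:
    P=world('top',r['pixels'],d)
    if not .05<np.median(P[:,1])<.4: continue
    zm=np.percentile(P[:,2],90); print(t,r['score'],zm,top_rect(P,zm-.008,zm+.008))
im,d=optics.capture('side'); cv2.imwrite('pics/s4.png',cv2.resize(im[160:300,280:450],None,fx=4.5,fy=4,interpolation=cv2.INTER_CUBIC))
st()
E
```

```text
False
down t20.1 [0.505  0.3155 0.0247] F [0.  0.1 0.1] w0.897 gf0.0
grip t20.4 [0.5055 0.3157 0.0257] F [-0.1 -0.2  6.5] w0.622 gf62.5
lift t21.1 [0.5041 0.3151 0.0832] F [ 0.4 -0.3 -2.1] w0.620 gf62.8
 t23.1 [ 0.4961 -0.1086  0.064 ] F [-0.1 -0.9 -0.8] w0.613 gf62.7
True
down t24.0 [ 0.4955 -0.1088  0.0047] F [0.7 0.9 3.6] w0.612 gf63.2
rel t24.3 [ 0.4945 -0.1086  0.0036] F [ 0.1 -0.1  0.5] w0.750 gf0.0
staples_dark 0.79 0.027123099664426054 (array([0.50209427, 0.31650626]), array([73.62174988, 50.23403549]), -3.2631072998046875, 466, np.float64(0.02402589800175703))
eraser 0.44 0.01740558280320288 (array([0.49618991, 0.11769622]), array([54.75292587, 19.38124657]), -0.9298629760742188, 136, np.float64(0.014506116376115874))
eraser_dish 0.58 0.007674348807984721 (array([0.49797983, 0.11589505]), array([86.27899933, 46.18482971]), 6.945289134979248, 317, np.float64(0.0039028144017294597))
 t25.2 [ 0.4953 -0.1088  0.0986] F [0.3 0.1 0.1] w0.750 gf0.0
```

View pics/s4.png

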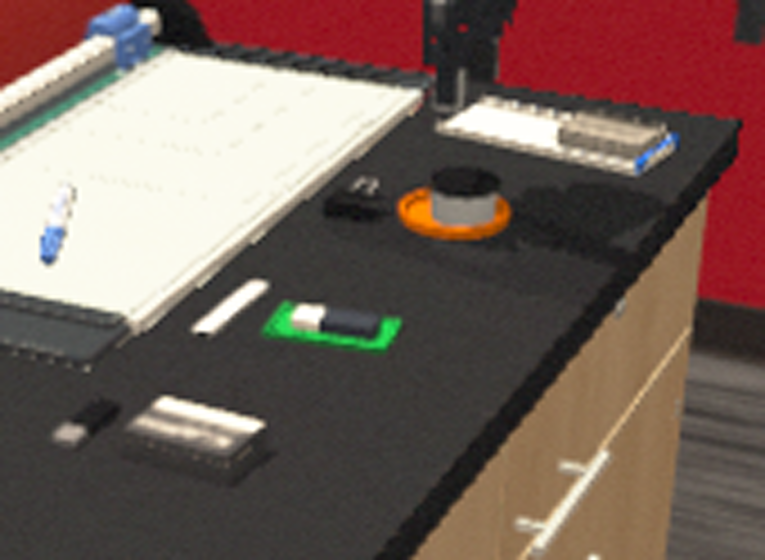

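The eraser lies in the dish, the tub stands upright in the holder, and the light box is at the blue stop. The dark box lies free at about (200,435) in the crop, so I'll move it next.

```bash
python3 - <<'E'
from h import *
B=np.array([.5021,.3165]); z=Z(.011,51)
manip.move_ptp(*pose([*B,z+.07],86.8)); manip.set_gripper(.85)
print(manip.servo_line([*B,z],speed=.1,f_stop=5)); st('down')
manip.set_gripper(0); s=st('grip')
assert s['width']>.5
manip.servo_line([*B,z+.08],speed=.15); st('lift')
a=-8.15; u=np.array([np.cos(np.radians(a)),np.sin(np.radians(a))])
R=np.array([.4853,-.3083])+u*.0285
manip.move_ptp(*pose([*R,z+.08],a+90)); st()
print(manip.servo_line([*R,z+.0035],speed=.07,f_stop=5)); s=st('down')
zz=s['tcp_pos'][2]+.0005
T=R-u*.010
print(manip.servo_line([*T,zz],speed=.02,f_stop=3.5)); st('fwd')
E
```

```text
False
down t28.2 [ 0.5026  0.3168 -0.0018] F [ 0.9 -0.7  0.4] w0.848 gf0.0
grip t28.6 [ 0.5029  0.3169 -0.0012] F [0.1 0.2 5.5] w0.563 gf63.8
lift t29.2 [0.5015 0.3161 0.0762] F [-0.1 -0.4 -0.7] w0.562 gf63.2
 t31.5 [ 0.5138 -0.3117  0.0773] F [-0.6  0.3 -0.3] w0.570 gf63.2
True
down t32.5 [ 0.5131 -0.3121  0.0018] F [-0.7  0.3  4.4] w0.563 gf63.8
True
fwd t32.8 [ 0.5121 -0.3118  0.0018] F [ 1.2 -0.   2. ] w0.568 gf63.6
```

```bash
python3 - <<'E'
from h import *
p=manip.get_state()['tcp_pos']
manip.set_gripper(.72); manip.servo_line([p[0],p[1],.12],speed=.2)
manip.move_ptp(*pose([.36,.10,.2],90)); st('away')
im,d=optics.capture('top')
for t in ('staples_light','staples_dark','staple_rack','clip_tub','tub_holder'):
  for r in models.trace('top',t)[:2]:
    P=world('top',r['pixels'],d)
    if np.median(P[:,1])>.0: continue
    zm=np.percentile(P[:,2],90); print(t,r['score'],zm,top_rect(P,zm-.008,zm+.008))
cv2.imwrite('pics/t5.png',cv2.resize(im[200:310,240:540],None,fx=2.6,fy=2.6,interpolation=cv2.INTER_CUBIC))
im,d=optics.capture('side'); cv2.imwrite('pics/s5.png',cv2.resize(im[160:300,280:450],None,fx=4.5,fy=4,interpolation=cv2.INTER_CUBIC))
E
```

```text
away t35.9 [0.3601 0.0998 0.1998] F [0.  0.2 0.8] w0.723 gf0.0
staples_light 0.89 0.030196518984389843 (array([ 0.43295422, -0.29698755]), array([74.18608093, 51.77999878]), -8.653755187988281, 495, np.float64(0.026909717488754925))
staples_dark 0.58 0.02994077921660394 (array([ 0.50478452, -0.30922644]), array([75.77186584, 52.18712997]), -7.457878112792969, 488, np.float64(0.026884639912419517))
staple_rack 0.68 0.012472947000478563 (array([ 0.48200418, -0.3076745 ]), array([183.9057312 ,  82.93717957]), -8.071952819824219, 382, np.float64(0.007844926172729472))
clip_tub 0.91 0.04308327981959825 (array([ 0.48904807, -0.1085255 ]), array([51.64935684, 50.93642044]), -4.469612121582031, 295, np.float64(0.03961777027371571))
clip_tub 0.39 0.030260421486456756 (array([ 0.43282141, -0.29632629]), array([73.72445679, 50.51249695]), -8.653755187988281, 486, np.float64(0.026947839073907742))
tub_holder 0.94 0.013220271040589874 (array([ 0.4953129 , -0.10827284]), array([82.11374664, 81.36946106]), -66.05373764038086, 202, np.float64(0.00989258288924022))
```

View pics/t5.png

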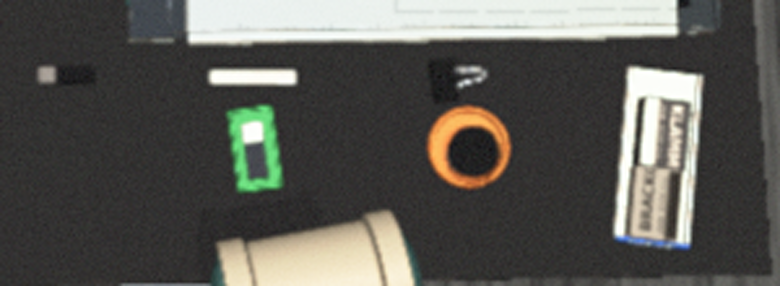

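View pics/s5.png

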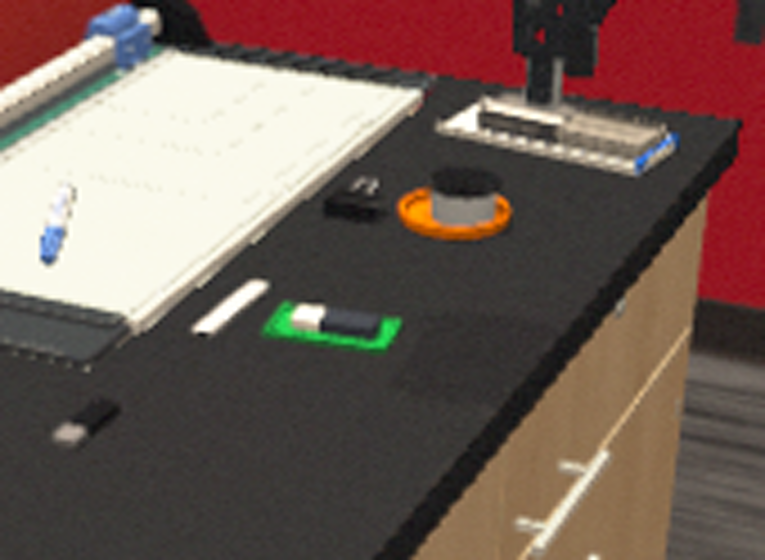

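The top view shows the dark box (662,133) directly behind the light box (655,205), with the tub in its holder (472,150) and the eraser in the dish. The measured centres are only 73 mm apart, so I'll check that both boxes really lie flat before handing in.

```bash
python3 - <<'E'
from h import *
ims=[optics.capture('top') for _ in range(4)]
d=np.mean([i[1] for i in ims],0)
a=np.radians(-8.15); u=np.array([np.cos(a),np.sin(a)]); v=np.array([-u[1],u[0]])
P=world('top',np.array([[c,r] for r in range(220,305) for c in range(470,515)]),d)
x=(P[:,:2]-[.4853,-.3083])@u; y=(P[:,:2]-[.4853,-.3083])@v
for lo in range(-100,95,6):
    m=(x*1000>lo)&(x*1000<=lo+6)&(abs(y)<.018); print(lo+3,m.sum(),np.round(np.median(P[m,2])*1000,1))
for n,lo,hi in (('light',-.085,-.02),('dark',-.008,.05)):
    m=(x>lo)&(x<hi)&(abs(y+0)<.02)&(P[:,2]>.018); A=np.c_[x[m],y[m],np.ones(m.sum())]; print(n,np.linalg.lstsq(A,P[m,2],rcond=None)[0])
st()
E
```

```text
-97 31 0.4
-91 32 17.9
-85 30 26.8
-79 29 27.1
-73 26 26.3
-67 29 26.7
-61 30 26.9
-55 32 26.4
-49 31 26.7
-43 25 27.2
-37 30 26.6
-31 31 26.5
-25 30 27.1
-19 29 26.8
-13 28 26.5
-7 29 26.5
-1 28 26.5
5 31 26.9
11 27 26.2
17 30 26.8
23 28 26.3
29 29 26.6
35 29 26.9
41 29 26.6
47 28 26.6
53 29 27.2
59 9 26.2
65 29 2.0
71 28 2.4
77 29 1.7
83 26 2.2
89 24 0.5
95 26 -0.8
light [-0.00286614 -0.00016444  0.02666288]
dark [-0.00175879  0.00145068  0.02663973]
 t36.5 [0.36 0.1  0.2 ] F [ 0.5  0.1 -0.4] w0.717 gf0.0
```

Both boxes lie flat at 27 mm. Together they run 150 mm from the stop, touching, and the robot is clear.

```bash
python3 -c "
from station import ticket; print(ticket.hand_in())"
```

```text
the job is handed in; nothing more can be done
None
```

The job is handed in at about 36.5 s: the eraser is in the green dish, the tub stands upright in the orange holder, the light box is against the blue stop with the dark box flat behind it, and the binder clip, USB stick and staple strip were left alone.

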